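# Dock a circuit board on a locking test slide

### The arm

A 6-joint arm with a two-finger parallel gripper is mounted at the origin on a cart in front of the work surface, level with it; the furniture and walls round the work are solid. World frame = base frame: x ahead of the robot, y to its left, z up, the work surface at z = 0. Lengths are in m, angles in rad, forces in N, time in s.
With the tool pointing down it reaches from about 0.375 to 0.975 m from the base axis. Payload 3.8 kg.
Tool frame: the origin (TCP) lies midway between the tips of the shut fingers; the grasp point (between the pads) lies 19 mm behind it; z points along the fingers, y is the line along which they close (so a half turn about z gives the same grasp; the last joint's range is limited). The gripper opens to 85 mm and grips with 20 to 120 N. Pads are 22 mm wide; open, the fingers measure 114 mm over their backs; the gripper's body (76 mm by 85 mm) begins 54 mm behind the grasp point. The pads swing forward as they close: fully open they stand 13 mm farther back than shut.
Start: joints at [-1.223, 0.264, 1.604, -0, 1.274, -0.037], TCP at [0.253, -0.626, 0.231] pointing down, gripper open.
Joint ranges: [-2.63, 2.63], [-0.94, 2.18], [0.31, 2.57], [-1.31, 4.45], [0, 2.66], [-2.55, 2.55]. Speed limits (rad/s): [2.57, 2.57, 3.14, 3.14, 3.14, 3.14].

### API

Orientations are given as a rotation vector (axis times angle).
In Python, from workcell import bot gives the robot as it stands.
- The arm moves only by the tool jog_arm, never from a script. Its argument "motion" is a list of rows, each a list of 5 numbers: the opening, from -1 (shut) to 1 (fully open), then the shift along the tool's x, y, z in mm, then the turn about the tool's z in degrees. In form: [[claw, x, y, z, twist], ...]. A call has 1 to 10 rows; each row shifts and turns the commanded pose from where the row before left it, along the tool's axes as they then stand; what a row does not reach is not made up. A row lasts 1/12 s, in which the tool goes at most 41.7 mm and 7.16 degrees, less where a joint would pass 70% of its speed; a pose out of reach is approached as far as the arm can. A call with a gripper value outside its range is refused whole. The fingers move at their own pace and stop on an object; "force" is the grip in N (left out, the last holds). Time passes only in rows, so rows that do not move let the fingers close. It gives the time, the measured TCP pose, the force, the opening and the grip force at its end, in the units of the state.
- bot.read_state(): the state, without advancing time (a new reading comes with each control period).
- bot.read_camera(name): name is "scene" or "top"; returns (picture, depth): 384x512x3 uint8, red, green, blue; 384x512 float32, m along the optical axis (not along the pixel's ray), 0 where there is no reading.
- bot.get_calibration(name): a dict with "vfov" (degrees; the focal length in pixels is half the picture's height over the tangent of half this angle, whatever the lens; pixels are square), "cx", "cy" (the principal point, pixels), "rvec" (rotation vector, rad) and "tvec" (3), from world to camera coordinates, as OpenCV has them. Camera axes: x right, y down, z forward; pixel columns grow to the right and rows downward; lengths in m; the calibration is good to about 2 mm. A picture is of the moment at which its call begins. get_calibration takes no time and is no camera call.
- bot.finish_job(): hands the job in; it is judged then, once.
The state is a dict: "time": time; "q": joint angles; "joint_vel": joint speeds; "joint_torque": joint torques, N m; "tool_pos": TCP position; "tcp_rot": TCP orientation; "wrist_force": force on the tool from outside, world axes, zero at the start; "torque": the same for the moment, N m; "width": opening from 0.0 (shut) to 1.0 (fully open); "grip_force": force on a finger pad.
Only numpy, scipy, OpenCV 4.12 (cv2) and the standard library are available. Lean on these libraries where they do the work, as an engineer would, in place of code of your own. Each camera call takes 0.05 s, during which the arm holds its last target. There are 200 camera calls.

### The job

Dock the circuit board for testing: push the red locking button on the grey carriage fully down and, keeping it down all the way, slide the carriage along its rails until it rests against the yellow end stop with the brass pins, without slamming it. Then let the button come up so that the carriage is locked there, and move clear. Only push with the fingertips, and leave the loose things beside the slide where they are.

Things in the scene. Friction and masses are not known exactly. Their poses are not given: they have to be found in the camera images.
- test_slide: Test slide fixed to the bench, any yaw: aluminium base with two guide rods between end blocks, 250 x 112 x 48 mm. Origin: centre of its underside, on the bench. x axis along the rods, from the plain black end block (-118 mm) to the yellow end stop with brass pins (+118 mm); blocks 15 mm thick, tops 48 mm above the bench. z up.
- carriage (a joint): Position in m of the grey carriage along the slide's +x: 0 = at the black block, 0.130 = against the yellow end stop (hard stop); starts between 0 and 0.002. Unlocked it slides with a drag of 1 to 2 N; locked it has up to 3 mm of play (7 mm at the stop) and holds against more than 25 N. Its middle is at slide x = joint - 65 mm.
- lock_button (a joint): Press depth in m of the red button: about 0 = up (a tooth under it stands in the notches, 10 mm apart, of a rack between the rods and locks the carriage), 0.007 = fully down (bottomed). Sprung: starts to move at about 5 N, takes 8 N fully down; the tooth is clear from 3 mm down; let go, it comes up by itself.
- button_top (a point): Centre of the red round button's pressing face, a shallow dish 40 mm across, 50 mm above the bench when up; rim 47 mm across, 3 mm higher than the face. Moves with carriage and button; at y = -28 mm, x = carriage joint - 65 mm of the slide. A black collar round it, 60 mm across, stands 41 mm above the bench.
- carriage_front (a point): Middle of the front edge of the carriage (the edge that meets the yellow stop), 31 mm above the bench; moves with it. The carriage is a grey deck 90 mm along the rods x 120 mm, top 36 mm above the bench; a green circuit board is screwed on its +y half (parts up to 48 mm above the bench), the red button is on its -y half.
- stop_face (a point): The point on the yellow end stop's inner face that carriage_front meets when docked, 31 mm above the bench.
- screwdriver: Loose silver screwdriver, 161 mm long, 19 mm thick, lying beside the slide on the button's side, roughly parallel to the rods, its middle 100 to 115 mm from the slide's centre line. Bystander. Origin at the centre of its underside.
- flux_pot: Loose round yellow tin, 49 mm across, 21 mm high, beside the slide on the circuit board's side. Bystander. Origin at the centre of its underside.
- tape_roll: Loose cream roll of tape, 47 mm across, 22 mm high, beside the slide on the circuit board's side. Bystander. Origin at the centre of its underside.

How it is judged:
On the way, in this order (a step that is already met when the one before it is completed fails the run):
1. the button is pushed down (more than 3 mm) while the carriage is still within 10 mm of where it started (value of joint lock_button above 0.003 m and distance of carriage_front from where it was at the start of the episode below 0.01 m), for 0.05 s.
2. the carriage is at the yellow stop (within 3 mm) with the button still held down (more than 3 mm) (value of joint carriage above 0.127 m and value of joint lock_button above 0.003 m), for 0.05 s.
At the end, for the whole second after the job is handed in: The carriage rests within 3 mm of the yellow end stop, still, with the button up (less than 1.5 mm down), so that it is locked (value of joint carriage above 0.127 m and velocity of joint carriage between -0.01 and 0.01 m/s and value of joint lock_button below 0.0015 m); the robot touches nothing.
It fails at once if the button was let up (less than 2 mm down) on the way, with the carriage more than 10 mm from its start and more than 6 mm short of the stop (value of joint lock_button below 0.002 m and distance of carriage_front from where it was at the start of the episode above 0.01 m and value of joint carriage below 0.124 m).
It fails at once if the carriage was slammed (faster than 0.35 m/s) (velocity of joint carriage above 0.35 m/s).
It fails at once if a loose thing beside the slide was moved or lifted by more than 15 mm (distance of any of screwdriver, flux_pot, tape_roll from where it was at the start of the episode above 0.015 m).
It also fails if it takes over 35 s, if anything falls off the work surface, if the arm or the gripper's body presses on something with over 40 N, if the wrist force passes 120 N, or if a joint passes its speed limit or range.

## Working session

There is one attempt and no reset: what is moved stays moved. The work goes in short steps, Python scripts to look and compute and a tool call to move; the robot and the scene stay as the last step left them, time stands still between calls to the robot, and variables do not carry over. Pictures are saved under pics/ and viewed, at most 10 in all, crops included, and the job is handed in when it is done.

Besides the shell and the picture viewer there is one more tool, called after "Call:" as name(argument=value, ...) on one line, values as JSON. jog_arm: Moves the arm, as the interface text tells. Its arguments: {"type":"object","properties":{"motion":{"type":"array"},"force":{"type":"number"}},"required":["motion"]}

```bash
mkdir -p pics; ls; python3 - <<'E'
from workcell import bot
import cv2,numpy as np
s=bot.read_state(); print({k:np.round(v,3).tolist() for k,v in s.items()})
for n in ("scene","top"):
    p,d=bot.read_camera(n); cv2.imwrite(f"pics/{n}0.png",p[:,:,::-1]); np.savez(f"{n}0.npz",p=p,d=d); print(n,bot.get_calibration(n))
E
```

```text
pics
{'time': 0.0, 'q': [-1.223, 0.265, 1.605, -0.0, 1.274, -0.037], 'joint_vel': [0.0, 0.001, 0.0, 0.0, -0.0, -0.0], 'joint_torque': [-0.002, -51.512, -36.731, -0.0, 0.013, 0.0], 'tool_pos': [0.253, -0.625, 0.23], 'tcp_rot': [-3.081, -0.6, 0.001], 'wrist_force': [-0.402, 0.086, 0.184], 'torque': [-0.047, -0.035, -0.019], 'grip_force': 0.0, 'width': 0.997}
scene {'vfov': 42.93369593268428, 'cx': 262.7473221336372, 'cy': 187.37827164888728, 'rvec': array([ 1.97098355, -0.49866997,  0.3282017 ]), 'tvec': array([-0.59161161,  0.06383668,  0.86653658])}
top {'vfov': 45.442227689593025, 'cx': 257.9290450435627, 'cy': 201.88594362598548, 'rvec': array([ 2.12352299, -2.13912183,  0.19589123]), 'tvec': array([-0.26916186,  0.52135654,  0.81282352])}
```

View pics/top0.png

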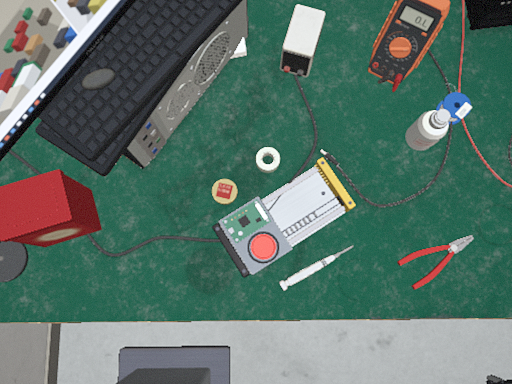

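View pics/scene0.png

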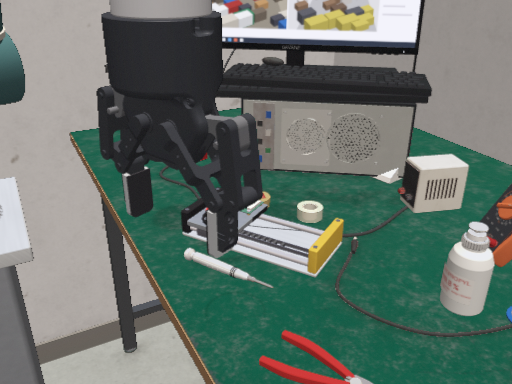

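The top view shows the red button at about (263,247), the yellow stop at (336,183) and the screwdriver at (315,268). The tin is at (224,191) and the tape at (268,159). Next I convert these to world positions.

```bash
cat > h.py <<'E'
import numpy as np,cv2
from workcell import bot
def cloud(n,d):
    c=bot.get_calibration(n); f=d.shape[0]/2/np.tan(np.radians(c['vfov']/2))
    v,u=np.indices(d.shape); P=np.dstack([(u-c['cx'])/f*d,(v-c['cy'])/f*d,d])
    R=cv2.Rodrigues(c['rvec'])[0]; return (P-c['tvec'])@R
def find(n,p,d):
    X=cloud(n,d); h=cv2.cvtColor(p,cv2.COLOR_RGB2HSV).astype(int); H,S,V=h[...,0],h[...,1],h[...,2]
    out={}
    roi=np.zeros(H.shape,bool); roi[140:310,205:370]=1
    for k,m in dict(red=((H<6)|(H>172))&(S>130)&(V>120)&(X[...,2]>.035),yel=(H>18)&(H<32)&(S>130)&(V>100)&(X[...,2]>.03)).items():
        m=m&roi&(d>0); nl,L,st,_=cv2.connectedComponentsWithStats(m.astype(np.uint8)); i=1+np.argmax(st[1:,4]); out[k]=X[L==i]
    return out
E
python3 - <<'E'
from h import *
z=np.load('top0.npz'); o=find('top',z['p'],z['d']); X=cloud('top',z['d'])
for k,a in o.items():
    r=cv2.minAreaRect((a[:,:2]*1000).astype(np.float32)); print(k,len(a),a.mean(0).round(4),np.median(a[:,2]).round(4),r)
for u,v in [(315,268),(285,287),(350,248),(224,191),(268,159),(230,250),(200,300)]: print(u,v,X[v,u].round(3))
E
```

```text
red 459 [ 0.4358 -0.2816  0.051 ] 0.0509 ((435.90350341796875, -281.2716979980469), (44.559906005859375, 43.08134841918945), 11.15729808807373)
yel 350 [ 0.5571 -0.4158  0.0452] 0.0468 ((555.4271850585938, -418.97607421875), (110.76277160644531, 16.973230361938477), 32.717384338378906)
315 268 [ 0.397 -0.38   0.017]
285 287 [ 0.362 -0.323  0.015]
350 248 [ 0.435 -0.451  0.002]
224 191 [ 0.546 -0.208  0.022]
268 159 [ 0.615 -0.294  0.001]
230 250 [ 0.43  -0.221  0.047]
200 300 [ 0.339 -0.162  0.001]
```

Call:
jog_arm(motion=[[-1, 0, 0, 0, -5.25], [-1, 0, 0, 0, -5.25], [-1, 30, -17, 0, 0], [-1, 30, -17, 0, 0], [-1, 30, -17, 0, 0], [-1, 30, -17, 0, 0], [-1, 30, -17, 0, 0], [-1, 30, -17, 0, 0], [-1, 30, -17, 0, 0], [-1, 30, -17, 0, 0]], force=40)

```text
time: 0.93
tool_pos: [0.3827, -0.38, 0.2308]
tcp_rot: [-3.015, -0.88, 0.0]
wrist_force: [-0.3, 0.2, 0.0]
width: 0.004
grip_force: 0.0
```

Call:
jog_arm(motion=[[-1, 30, -17, 0, 0], [-1, 30, -17, 0, 0], [-1, 30, -17, 0, 0], [-1, 0, 0, 20, 0], [-1, 0, 0, 30, 0], [-1, 0, 0, 30, 0], [-1, 0, 0, 20, 0], [-1, 0, 0, 0, 0], [-1, 0, 0, 0, 0]])

```text
time: 1.68
tool_pos: [0.4297, -0.2895, 0.1298]
tcp_rot: [-3.013, -0.88, 0.004]
wrist_force: [-0.0, -0.2, 0.4]
width: -0.001
grip_force: 0.0
```

```bash
cat > st.py <<'E'
from h import *
from scipy.spatial.transform import Rotation as Ro
def st(tgt):
    s=bot.read_state(); R=Ro.from_rotvec(s['tcp_rot']); M=R.as_matrix()
    print(round(s['time'],2),'tcp',np.round(s['tool_pos'],4),'yaw y',np.degrees(np.arctan2(M[1,1],M[0,1])).round(2),'z',M[:,2].round(3),'F',np.round(s['wrist_force'],1),'w',s['width'],
    'tooltgt mm',(R.inv().apply(np.array(tgt)-s['tool_pos'])*1000).round(1))
E
python3 - <<'E'
from st import *
st([.436,-.2815,.053])
p,d=bot.read_camera('scene'); cv2.imwrite('pics/s1.png',cv2.resize(p[150:300,100:370,::-1],None,fx=2.8,fy=2.8))
E
```

```text
1.68 tcp [ 0.4297 -0.2895  0.1298] yaw y -57.45 z [-0.003  0.002 -1.   ] F [-0.  -0.2  0.4] w -0.0013364116701198418 tooltgt mm [ 9.7 -3.1 76.8]
```

View pics/s1.png

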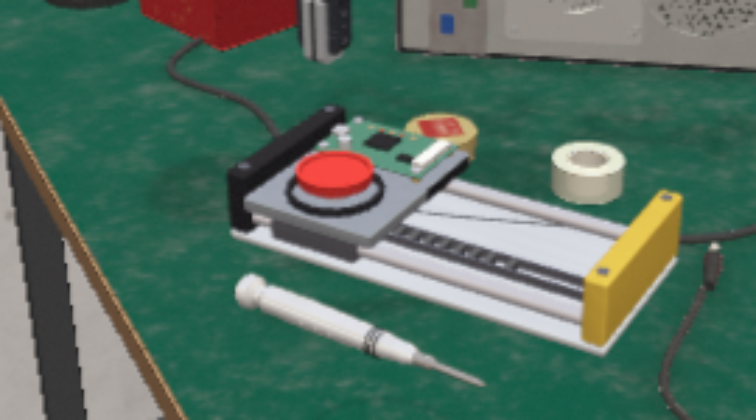

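The scene crop shows the shut fingertips at (325,40), above and clear of the button at (335,172). The path is free, so I align and come down.

Call:
jog_arm(motion=[[-1, 9.7, -3.1, 0, 0], [-1, 0, 0, 25, 0], [-1, 0, 0, 25, 0], [-1, 0, 0, 12, 0], [-1, 0, 0, 6, 0], [-1, 0, 0, 0, 0], [-1, 0, 0, 0, 0]])

```text
time: 2.32
tool_pos: [0.4383, -0.283, 0.0643]
tcp_rot: [3.015, 0.88, 0.001]
wrist_force: [1.2, -0.1, 0.6]
width: 0.001
grip_force: 0.0
```

```bash
python3 - <<'E'
from st import *
st([.436,-.2815,.043])
p,d=bot.read_camera('scene'); cv2.imwrite('pics/s2.png',cv2.resize(p[150:250,150:300,::-1],None,fx=5,fy=5))
E
```

```text
2.32 tcp [ 0.4383 -0.283   0.0643] yaw y -57.45 z [ 0.001 -0.001 -1.   ] F [ 1.2 -0.1  0.6] w 0.0007304284619725549 tooltgt mm [-1.1 -2.5 21.3]
```

View pics/s2.png

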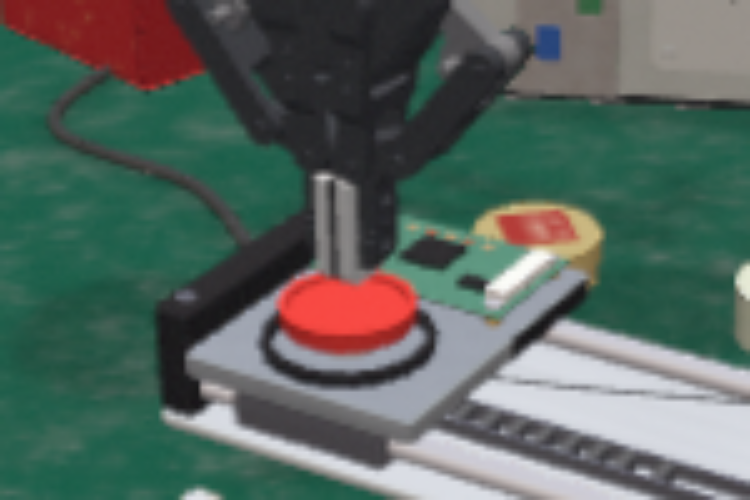

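The fingertips, at (345,275), sit over the dish, centred near (347,300). I press down step by step.

Call:
jog_arm(motion=[[-1, -1, -2, 5, 0], [-1, 0, 0, 5, 0], [-1, 0, 0, 3, 0], [-1, 0, 0, 2, 0], [-1, 0, 0, 2, 0], [-1, 0, 0, 0, 0], [-1, 0, 0, 0, 0]])

```text
time: 2.95
tool_pos: [0.4357, -0.2819, 0.0469]
tcp_rot: [3.015, 0.88, 0.0]
wrist_force: [-1.9, 0.6, 4.5]
width: 0.004
grip_force: 3.0
```

Call:
jog_arm(motion=[[-1, 0, 0, 2, 0], [-1, 0, 0, 2, 0], [-1, 0, 0, 0, 0]])

```text
time: 3.2
tool_pos: [0.436, -0.2823, 0.0432]
tcp_rot: [3.014, 0.88, 0.001]
wrist_force: [-1.8, 0.2, 7.2]
width: 0.001
grip_force: 3.7
```

Call:
jog_arm(motion=[[-1, 0, 0, 1, 0], [-1, 0, 0, 1, 0], [-1, 0, 0, 0, 0], [-1, 0, 0, 0, 0]])

```text
time: 3.53
tool_pos: [0.437, -0.2837, 0.043]
tcp_rot: [3.011, 0.88, 0.002]
wrist_force: [-4.5, -2.3, 13.9]
width: 0.001
grip_force: 6.8
```

Call:
jog_arm(motion=[[-1, 0, 0, 0.6, 0], [-1, 0, 1, 0, 0], [-1, 0, 1.5, 0, 0], [-1, 0, 1.5, 0, 0], [-1, 0, 1.5, 0, 0], [-1, 0, 1.5, 0, 0]])

```text
time: 4.03
tool_pos: [0.4409, -0.2899, 0.0429]
tcp_rot: [3.011, 0.88, 0.002]
wrist_force: [-5.3, -1.4, 16.3]
width: -0.0
grip_force: 8.4
```

Call:
jog_arm(motion=[[-1, 0, 2, 0, 0], [-1, 0, 2, 0, 0], [-1, 0, 2, 0, 0], [-1, 0, 2, 0, 0], [-1, 0, 2, 0, 0], [-1, 0, 2, 0, 0], [-1, 0, 0, 0, 0]])

```text
time: 4.62
tool_pos: [0.4475, -0.3005, 0.0429]
tcp_rot: [3.01, 0.88, 0.003]
wrist_force: [-4.9, -4.0, 15.8]
width: 0.004
grip_force: 7.8
```

```bash
python3 - <<'E'
from st import *
xs=np.array([.5373,-.8434,0])
st(np.array([.436,-.2815,.043])+.130*xs)
p,d=bot.read_camera('scene'); cv2.imwrite('pics/s3.png',cv2.resize(p[150:270,150:350,::-1],None,fx=4,fy=4))
E
```

```text
4.62 tcp [ 0.4475 -0.3005  0.0429] yaw y -57.42 z [ 0.003 -0.005 -1.   ] F [-4.9 -4.  15.8] w 0.0038304287876992395 tooltgt mm [  0.3 107.8   0.6]
```

View pics/s3.png

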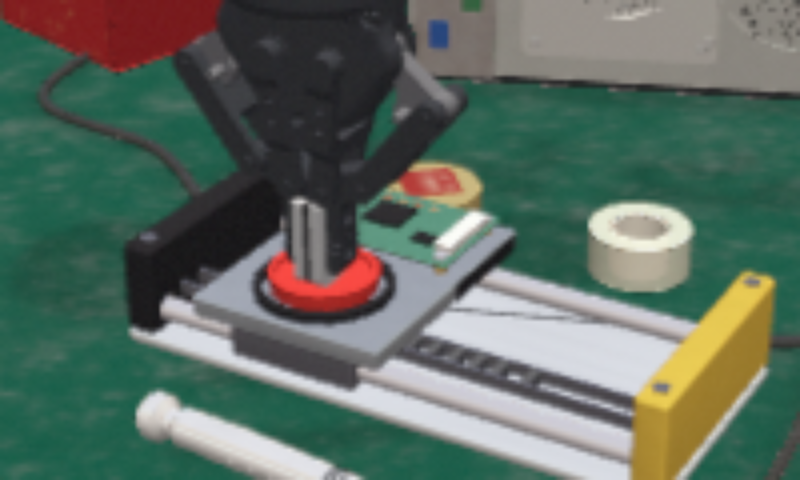

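The carriage has left the black block, with a gap near (190,280), and the tips stay in the pressed dish at (320,275). I keep sliding.

Call:
jog_arm(motion=[[-1, 0, 2, 0, 0], [-1, 0, 3, 0, 0], [-1, 0, 3, 0, 0], [-1, 0, 3, 0, 0], [-1, 0, 3, 0, 0], [-1, 0, 3, 0, 0], [-1, 0, 3, 0, 0], [-1, 0, 3, 0, 0], [-1, 0, 3, 0, 0], [-1, 0, 3, 0, 0]])

```text
time: 5.5
tool_pos: [0.4627, -0.3246, 0.043]
tcp_rot: [3.011, 0.88, 0.002]
wrist_force: [-4.2, -1.0, 15.9]
width: 0.002
grip_force: 8.0
```

Call:
jog_arm(motion=[[-1, 0, 3, 0, 0], [-1, 0, 3, 0, 0], [-1, 0, 3, 0, 0], [-1, 0, 3, 0, 0], [-1, 0, 3, 0, 0], [-1, 0, 3, 0, 0], [-1, 0, 3, 0, 0], [-1, 0, 3, 0, 0], [-1, 0, 3, 0, 0], [-1, 0, 3, 0, 0]])

```text
time: 6.33
tool_pos: [0.4786, -0.3499, 0.043]
tcp_rot: [3.011, 0.88, 0.001]
wrist_force: [-5.4, -1.8, 15.4]
width: 0.001
grip_force: 7.6
```

```bash
python3 - <<'E'
from st import *
xs=np.array([.5373,-.8434,0])
st(np.array([.436,-.2815,.043])+.130*xs)
E
```

```text
6.33 tcp [ 0.4786 -0.3499  0.043 ] yaw y -57.42 z [ 0.002 -0.004 -1.   ] F [-5.4 -1.8 15.4] w 0.0014321796538861791 tooltgt mm [ 0.8 49.4  0.2]
```

Call:
jog_arm(motion=[[-1, 0, 3, 0, 0], [-1, 0, 3, 0, 0], [-1, 0, 3, 0, 0], [-1, 0, 3, 0, 0], [-1, 0, 3, 0, 0], [-1, 0, 3, 0, 0], [-1, 0, 3, 0, 0], [-1, 0, 3, 0, 0], [-1, 0, 3, 0, 0], [-1, 0, 3, 0, 0]])

```text
time: 7.17
tool_pos: [0.4945, -0.3753, 0.043]
tcp_rot: [3.011, 0.88, 0.001]
wrist_force: [-5.2, -2.7, 14.7]
width: -0.001
grip_force: 7.3
```

Call:
jog_arm(motion=[[-1, 0, 2, 0, 0], [-1, 0, 2, 0, 0], [-1, 0, 2, 0, 0], [-1, 0, 2, 0, 0], [-1, 0, 1.5, 0, 0], [-1, 0, 1.5, 0, 0], [-1, 0, 0, 0, 0]])

```text
time: 7.75
tool_pos: [0.5004, -0.3849, 0.043]
tcp_rot: [3.01, 0.879, 0.001]
wrist_force: [-4.8, -2.3, 13.4]
width: 0.003
grip_force: 6.8
```

```bash
python3 - <<'E'
from st import *
xs=np.array([.5373,-.8434,0])
st(np.array([.436,-.2815,.043])+.130*xs)
p,d=bot.read_camera('scene'); cv2.imwrite('pics/s4.png',cv2.resize(p[170:290,180:380,::-1],None,fx=4,fy=4))
E
```

```text
7.75 tcp [ 0.5004 -0.3849  0.043 ] yaw y -57.43 z [ 0.002 -0.005 -1.   ] F [-4.8 -2.3 13.4] w 0.003323537294487263 tooltgt mm [1.2 8.2 0. ]
```

View pics/s4.png

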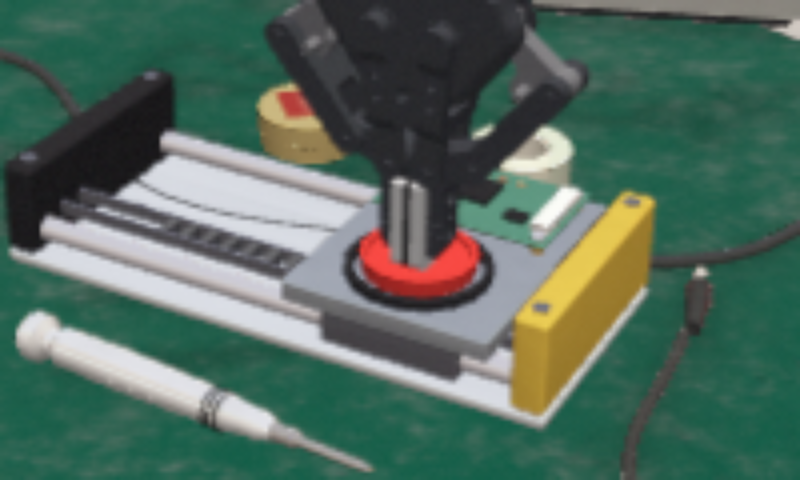

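The carriage's front edge, at (500,340), is within about 10 mm of the yellow stop. I approach slowly until the force along the rods rises.

Call:
jog_arm(motion=[[-1, 0, 1, 0.3, 0], [-1, 0, 1, 0, 0], [-1, 0, 1, 0, 0], [-1, 0, 1, 0, 0], [-1, 0, 1, 0, 0], [-1, 0, 1, 0, 0], [-1, 0, 0, 0, 0]])

```text
time: 8.38
tool_pos: [0.5037, -0.39, 0.043]
tcp_rot: [3.01, 0.879, 0.001]
wrist_force: [-5.6, -2.3, 14.5]
width: 0.001
grip_force: 7.3
```

Call:
jog_arm(motion=[[-1, 0, 1, 0, 0], [-1, 0, 1, 0, 0], [-1, 0, 0, 0, 0]])

```text
time: 8.63
tool_pos: [0.5042, -0.3908, 0.043]
tcp_rot: [3.012, 0.88, -0.0]
wrist_force: [-6.5, -0.3, 16.8]
width: 0.004
grip_force: 8.6
```

Call:
jog_arm(motion=[[-1, 0, 1, 0, 0], [-1, 0, 0, 0, 0]])

```text
time: 8.8
tool_pos: [0.5043, -0.3909, 0.0429]
tcp_rot: [3.014, 0.88, -0.001]
wrist_force: [-7.8, 1.1, 19.0]
width: -0.002
grip_force: 9.6
```

Call:
jog_arm(motion=[[-1, 0, 1, 0, 0], [-1, 0, 1, 0, 0], [-1, 0, 0, 0, 0], [-1, 0, 0, 0, 0]])

```text
time: 9.13
tool_pos: [0.5043, -0.391, 0.0429]
tcp_rot: [-3.014, -0.88, 0.004]
wrist_force: [-10.3, 5.8, 22.8]
width: -0.002
grip_force: 11.5
```

```bash
python3 - <<'E'
from st import *
xs=np.array([.5373,-.8434,0])
st(np.array([.436,-.2815,.043])+.130*xs)
p,d=bot.read_camera('scene'); cv2.imwrite('pics/s5.png',cv2.resize(p[190:290,260:360,::-1],None,fx=6,fy=6))
E
```

```text
9.13 tcp [ 0.5043 -0.391   0.0429] yaw y -57.44 z [-0.003  0.001 -1.   ] F [-10.3   5.8  22.8] w -0.0018392931391728246 tooltgt mm [ 1.2  1.  -0.1]
```

View pics/s5.png

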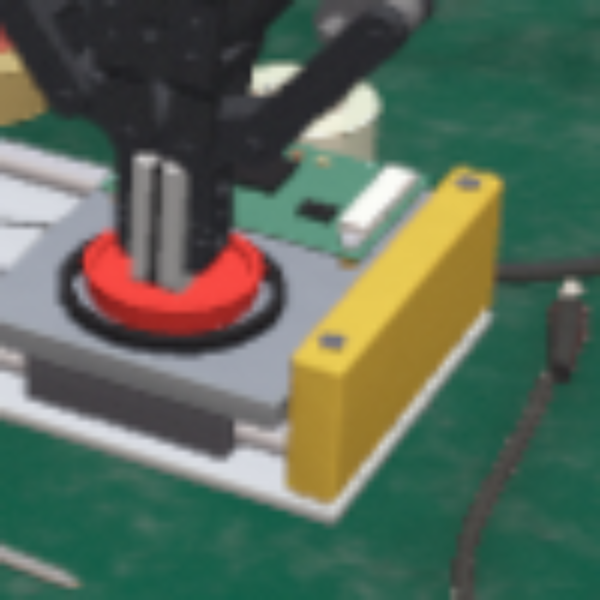

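The deck is against the stop, at (285,400), and the force along the rods has risen to about 10 N with no further movement. I relax part of that push and let the button up slowly, then rise.

Call:
jog_arm(motion=[[-1, 0, -1.5, 0, 0], [-1, 0, 0, -1, 0], [-1, 0, 0, -1, 0], [-1, 0, 0, -1, 0], [-1, 0, 0, -1, 0], [-1, 0, 0, -1.5, 0], [-1, 0, 0, -1.5, 0], [-1, 0, 0, -1.5, 0], [-1, 0, 0, -1.5, 0], [-1, 0, 0, 0, 0]])

```text
time: 10.02
tool_pos: [0.5048, -0.3905, 0.05]
tcp_rot: [3.015, 0.88, 0.001]
wrist_force: [-1.9, -1.9, 4.8]
width: 0.0
grip_force: 2.3
```

Call:
jog_arm(motion=[[-1, 0, 0, -2, 0], [-1, 0, 0, -2, 0], [-1, 0, 0, -5, 0], [-1, 0, 0, -15, 0], [-1, 0, 0, -30, 0], [-1, 0, 0, -30, 0], [-1, 0, 0, -20, 0], [-1, 0, 0, 0, 0], [-1, 0, 0, 0, 0]])

```text
time: 10.77
tool_pos: [0.5058, -0.3904, 0.1555]
tcp_rot: [3.013, 0.88, 0.004]
wrist_force: [-0.1, 0.1, -0.4]
width: -0.003
grip_force: 0.0
```

```bash
python3 - <<'E'
from st import *
st([.5043,-.391,.05])
p,d=bot.read_camera('scene'); cv2.imwrite('pics/s6.png',cv2.resize(p[160:310,170:370,::-1],None,fx=4,fy=4))
E
```

```text
10.77 tcp [ 0.5058 -0.3904  0.1555] yaw y -57.44 z [ 0.003 -0.002 -1.   ] F [-0.1  0.1 -0.4] w -0.002695603804227666 tooltgt mm [ -1.7  -0.7 105.5]
```

View pics/s6.png

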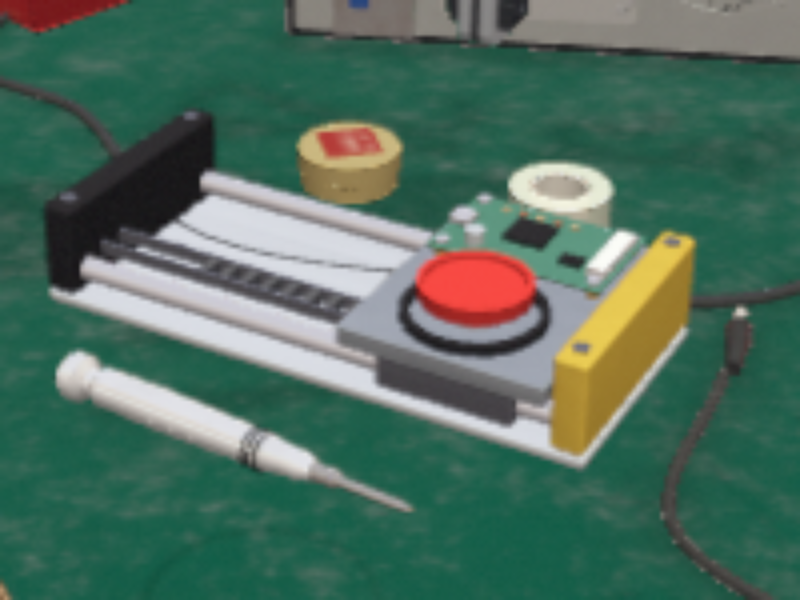

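The button is up at (475,285) and the deck is against the stop near (555,390). The tools look undisturbed. One numeric check of the carriage position before I hand in.

```bash
python3 - <<'E'
from st import *
xs=np.array([.5373,-.8434,0]); ys=np.array([.8434,.5373,0])
p,d=bot.read_camera('scene'); o=find('scene',p,d)
for k,a in o.items(): t=(a-[.436,-.2815,0])@np.c_[xs,ys,[0,0,1]]*1000; print(k,len(a),t.mean(0).round(1),np.percentile(t,[1,99],axis=0).round(1).tolist())
E
```

```text
red 445 [130.2  -1.4  49.9] [[108.2, -24.0, 45.5], [151.5, 21.6, 53.3]]
yel 593 [185.   16.   42.6] [[175.7, -29.8, 30.3], [189.9, 79.4, 48.8]]
```

```bash
python3 -c "
from workcell import bot
print(bot.finish_job())"
```

```text
the job is handed in; nothing more can be done
None
```

The job is handed in: the carriage rests against the yellow stop (about 130 mm of travel in the last camera check), the button is up, the arm is clear, and the loose things look undisturbed; no verdict was returned.

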